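# Slide a board carrier under the test dock's roof and lock it in

## Task

Load the circuit-board carrier into the test dock: set it on the loading tongue, slide it under the roof along the L-shaped slot to the end of the lane and then sideways, fully into the pocket. Then take the flat-bladed key out of its rest, turn it to match the key slot in the dock's roof and drop it through until its collar sits flat on the roof, so that the carrier is locked in; let go of everything, and leave the flux pot, the thermal pad box and the screw tin where they are.

Things in the scene. Friction and masses are not known exactly. Their poses are not given: they have to be found in the camera images.
- carrier: Loose board carrier, 0.22 kg: black plate 70 (its x) x 60 (y) x 10 mm with a small circuit board on it and a grey upright grip post in the middle, 20 (x) x 16 (y) mm, top 68 mm above the plate's underside. Origin: centre of the plate's underside, below the post; z up. Starts flat on the desk. Grip the post across its 16 mm, above 30 mm, so that fingers stay above the dock's roof.
- dock: Fixed aluminium test dock, 197 x 128 x 32 mm. Origin on the desk below the corner of its L path; x runs along the lane inward, y from the corner to the side pocket. In mm: base 6 thick; roof z 22..32 over x -68..47, y -42..86 (a pin block at x -54..-22, y 44..70 is 6 higher); open loading tongue (base only) x -150..-68, y -42..42. The carrier stays turned with its x along the dock's x, either way.
- dock_entry (a point): Point on top of the loading tongue (6 mm above the desk) where the carrier's origin goes when set down clear of the roof, 108 mm before the corner. Axes as the dock's. From here a lane 68 mm wide, centred on this point, leads under the roof; the roof's slot above it, for the post, is 26 mm wide.
- dock_corner (a point): Place of the carrier's origin at the end of the lane, where it must turn sideways; on the base, 6 mm above the desk. Axes as the dock's. The lane's end wall is 39 mm past this point in x, 4 mm clear of the carrier.
- dock_home (a point): Place of the carrier's origin in the middle of the side pocket: 44 mm along the dock's y from the corner, on the base, 6 mm above the desk. Axes as the dock's. The pocket leaves the carrier 4 mm of play at its end wall and on either side in x; the roof's slot toward it is 30 mm wide.
- key_slot (a point): Centre of the key slot at the roof's top face (32 mm above the desk), at x 27, y 2 mm of the dock. The slot is 12 mm along the dock's x and 20 mm along its y, through the 10 mm roof; axes as the dock's. Below it is the lane's end, so the carrier blocks it until it is in the pocket, and the key then keeps it there.
- key: Loose steel locking key, upright, 0.08 kg. Origin: centre of the underside of its round collar (30 mm across, 5 thick). Below it a flat blade 8 (its x) x 16 (y) mm, 24 long with a rounded nose; above it a 12 mm stem and, 45 to 78 mm above the collar's underside, a flat grip 12 (x) x 34 (y) mm. z up; half-turn symmetric. Starts in the key rest, collar on its top.
- key_rest: Fixed black block 40 (x) x 44 (y) x 28 mm on the desk with a 12 (x) x 20 (y) mm slot in which the key stands; origin at the centre of its underside. The key is lifted straight out by more than 24 mm.
- flux_pot: Bystander: amber pot with black cap, 47 mm across, 41 mm high; origin under its centre.
- pad_box: Bystander: flat grey thermal pad box, 40 x 58 x 8 mm; origin under its centre.
- screw_tin: Bystander: low round tin of screws, 58 mm across, 22 mm high; origin under its centre.
Mind the look-alikes: they are no part of the job. What is shaped like the carrier but brown is not meant.

How it is judged (in metres and radians):
On the way, in this order (a step that is already met when the one before it is completed fails the run):
1. the carrier is under the roof at the end of the lane (within 12 mm of the corner point) (horizontal distance between carrier and dock_corner below 0.012 m and z of carrier in the frame of dock_corner between -0.003 and 0.007 m).
2. the carrier is in the side pocket, flat on the base plate (horizontal distance between carrier and dock_home below 0.01 m and z of carrier in the frame of dock_home between -0.003 and 0.004 m and angle between carrier's own z axis and vertical below 0.06 rad), for 0.2 s.
At the end, for the whole second after the job is handed in: The carrier lies flat on the dock's base within 10 mm of its home point in the side pocket, and the key stands upright in the key slot: collar on the roof within 4 mm, centre within 6 mm, blade along the slot within 0.35 rad (either way round), both at rest (all of step 2 and horizontal distance between key and key_slot below 0.006 m and z of key in the frame of key_slot between -0.003 and 0.004 m and angle between key's own z axis and vertical below 0.08 rad and angle between the y axis of key and the y axis of key_slot, either way round below 0.35 rad and linear speed of each of carrier, key below 0.02 m/s); the robot touches nothing.
It fails at once if the flux pot is shifted by more than 30 mm (distance of flux_pot from where it was at the start of the episode above 0.03 m).
It fails at once if the pad box is shifted by more than 30 mm (distance of pad_box from where it was at the start of the episode above 0.03 m).
It fails at once if the screw tin is shifted by more than 30 mm (distance of screw_tin from where it was at the start of the episode above 0.03 m).
It also fails if it takes over 66 s, if anything falls off the work surface, if the arm or the gripper's body presses on something with over 40 N, if the wrist force passes 120 N, or if a joint passes its speed limit or range.

## Robot

A 6-joint arm with a two-finger parallel gripper is mounted at the origin on a cart in front of the work surface, level with it; the furniture and walls round the work are solid. World frame = base frame: x ahead of the robot, y to its left, z up, the work surface at z = 0. Lengths are in m, angles in degrees, forces in N, time in s.
With the tool pointing down it reaches from about 0.4 to 0.825 m from the base axis. Payload 7 kg.
Tool frame: the origin (TCP) lies on the centre line of the jaws, within the pads' length; the fingertips stand r.tip_reach ahead of it and the grasp point (between the pads) is the TCP (r.tip_reach is the distance from the TCP to the fingertips, in m); z points along the fingers, y is the line along which they close (so a half turn about z gives the same grasp; the last joint's range is limited). The gripper opens to 88 mm and grips with 3 to 60 N. Pads are 19 mm wide; open, the fingers measure 130 mm over their backs; the gripper's body (78 mm by 193 mm) begins 47 mm behind the grasp point.
Start: joints at [-59.295, 20.546, 0.682, 0, -70.136, -16.507], TCP at [0.166, -0.654, 0.246] pointing down, gripper open.
Joint ranges: [-176.03, 176.03], [-82.01, 121.73], [-58.28, 71.71], [-173.87, 95.51], [-174.79, -0.11], [-173.66, 173.66]. Speed limits (degrees/s): [136.94, 136.94, 172.46, 180, 180, 180].

## Interface

Orientations are given as [roll, pitch, yaw] about the fixed x, y, z axes, in that order (R = Rz(yaw) Ry(pitch) Rx(roll)).
In Python, from plant import sensors, cams, r gives the robot as it stands.
- The arm moves only by the tool drive_tool, never from a script. Its argument "rows" is a list of rows, each an object of numbers: "fingers": the gripper's target within -1 to 1 (fully open at 1, half-way at 0, shut at -1); "x", "y", "z": the shift along the tool's x, y, z in m; "spin": the turn about the tool's z in rad. A call has 1 to 10 rows; each row is the pose to reach, as a shift and turn from the pose commanded when the call began, along the tool's axes at that moment; what a row does not reach only later rows make up. A row lasts 1/8 s, in which the tool goes at most 62.5 mm and 10.7 degrees, less where a joint would pass 70% of its speed; a pose out of reach is approached as far as the arm can. A call with a gripper value outside its range is refused whole. The fingers move at their own pace and stop on an object; "newtons" is the grip in N (left out, the last holds). Time passes only in rows, so rows that repeat a pose let the fingers close. It gives the time, the measured TCP pose, the force, the opening and the grip force at its end, in the units of the state.
- sensors.get_state(): the state, without advancing time (a new reading comes with each control period).
- cams.capture(name): name is "scene" or "top" or "wrist"; returns a dict with "pixels" (384x512x3 uint8, red, green, blue), "intrinsics" (3x3 intrinsics, pixels), "eye" and "orientation" of the camera in the world; the wrist camera has in their place "T_tool_cam" (4x4, takes a point from camera to tool coordinates, whose origin is the TCP and whose axes are the flange's). Camera axes: x right, y up, looking along -z (the intrinsics and any distortion apply to the point x, -y, -z); pixel columns grow to the right and rows downward; lengths in m; the calibration is good to about 2 mm. A picture is of the moment at which its call begins: read the wrist's pose just before it. There is no depth.
- r.close_job(): hands the job in; it is judged then, once.
The state is a dict: "time_s": time; "joints": joint angles; "qd": joint speeds; "joint_torque": joint torques, N m; "tcp_pos": TCP position; "eef_rot": TCP orientation; "contact_force": force on the tool from outside, world axes, zero at the start; "moment": the same for the moment, N m; "gripper_width": finger opening in m; "gripper_force": force on a finger pad.
Only numpy, scipy, OpenCV 4.12 (cv2) and the standard library are available. Lean on these libraries where they do the work, as an engineer would, in place of code of your own. Each camera call takes 0.05 s, during which the arm holds its last target. There are 200 camera calls.

## Working session

There is one attempt and no reset: what is moved stays moved. The work goes in short steps, Python scripts to look and compute and a tool call to move; the robot and the scene stay as the last step left them, time stands still between calls to the robot, and variables do not carry over. Pictures are saved under pics/ and viewed, at most 10 in all, crops included, and the job is handed in when it is done.

Besides the shell and the picture viewer there is one more tool, called after "Call:" as a command line: name --argument value ..., lists and objects as JSON in quotes. drive_tool: Moves the arm, as the interface text tells. Its arguments: {"type":"object","properties":{"rows":{"type":"array"},"newtons":{"type":"number"}},"required":["rows"]}

```bash
mkdir -p pics; ls; cat > h.py <<'E'
import numpy as np, cv2
from plant import sensors, cams, r
from scipy.spatial.transform import Rotation as R
E
python3 - <<'E'
from h import *
s=sensors.get_state(); print({k:np.round(v,3) for k,v in s.items()}, r.tip_reach)
for n in("scene","top"):
    c=cams.capture(n); cv2.imwrite(f"pics/{n}0.png",cv2.resize(c["pixels"][...,::-1],(768,576)))
    np.savez(f"{n}0.npz",**c); print(n,{k:np.round(v,3).tolist() for k,v in c.items() if k!="pixels"})
c=cams.capture("wrist");print({k:np.round(v,4).tolist() for k,v in c.items() if k!="pixels"})
E
```

```text
pics
{'time_s': np.float64(0.0), 'joints': array([-5.9294e+01,  2.0591e+01,  6.3400e-01, -2.2000e-02, -7.0138e+01,
       -1.6508e+01]), 'qd': array([ 0.005,  0.019,  0.029, -0.038,  0.057,  0.063]), 'joint_torque': array([ 1.0000e-03, -5.8272e+01,  2.9307e+01,  6.9970e+00,  7.0000e-03,
       -0.0000e+00]), 'tcp_pos': array([ 0.165, -0.654,  0.245]), 'eef_rot': array([ 1.79903e+02, -7.00000e-03, -1.65809e+02]), 'contact_force': array([ 0.082,  0.438, -0.049]), 'moment': array([0.01 , 0.03 , 0.022]), 'gripper_force': np.float64(0.0), 'gripper_width': np.float64(0.087)} 0.019
scene {'intrinsics': [[405.165, 0.0, 251.95], [0.0, 405.165, 190.86], [0.0, 0.0, 1.0]], 'eye': [0.028, 0.681, 0.605], 'orientation': [60.038, -0.427, -151.832]}
top {'intrinsics': [[485.41, 0.0, 258.518], [0.0, 485.41, 188.894], [0.0, 0.0, 1.0]], 'eye': [0.278, -0.177, 1.474], 'orientation': [8.216, 0.32, -91.369]}
{'intrinsics': [[343.3054, 0.0, 253.9383], [0.0, 343.3054, 194.0203], [0.0, 0.0, 1.0]], 'T_tool_cam': [[-0.0004, 0.9644, 0.2645, 0.0709], [1.0, 0.0006, -0.0008, 0.0001], [-0.0009, 0.2645, -0.9644, -0.1399], [0.0, 0.0, 0.0, 1.0]]}
```

View pics/top0.png

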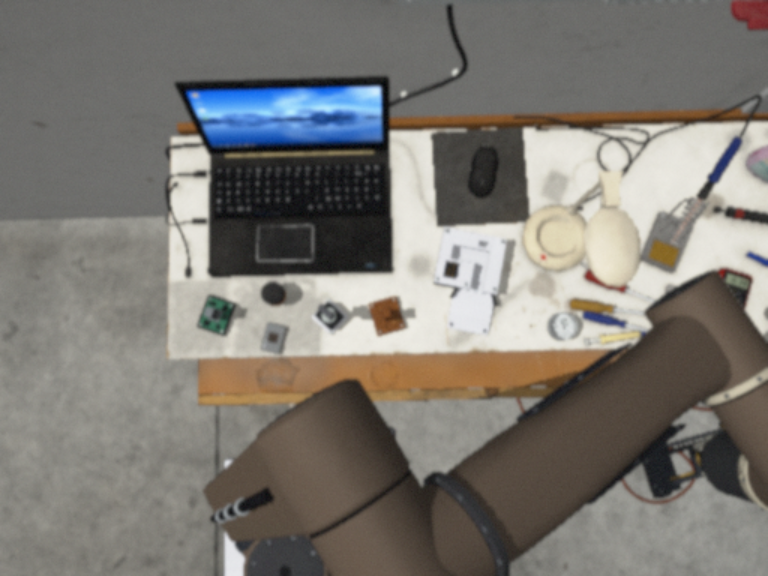

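View pics/scene0.png

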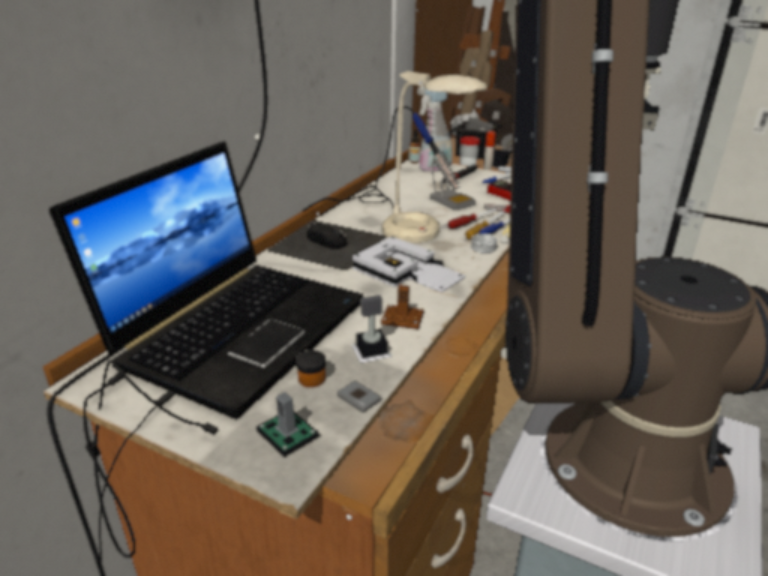

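Top view (×1.5 scaled): carrier (green board) at (215,314), key in rest (330,316), brown look-alike (387,315), pot (273,293), pad box (274,337), tin (565,325). The dock roof is around (470,262) with its tongue toward the robot at (472,310). The lamp stands to the right of the dock at (612,240).

```bash
cat >> h.py <<'E'
def cam_pose(c, s=None):
    if "T_tool_cam" in c:
        T=np.eye(4); T[:3,:3]=R.from_euler('xyz',s["eef_rot"],degrees=True).as_matrix(); T[:3,3]=s["tcp_pos"]
        T=T@np.asarray(c["T_tool_cam"]); return T[:3,:3],T[:3,3]
    return R.from_euler('xyz',c["orientation"],degrees=True).as_matrix(), np.asarray(c["eye"])
def ray(c,uv,z,s=None):
    Rm,e=cam_pose(c,s); K=np.asarray(c["intrinsics"])
    p=np.linalg.inv(K)@[uv[0],uv[1],1]; d=Rm@[p[0],-p[1],-p[2]]
    return (e+d*(z-e[2])/d[2])[:3]
def proj(c,P,s=None):
    Rm,e=cam_pose(c,s); K=np.asarray(c["intrinsics"]); q=(np.asarray(P)-e)@Rm
    q=q*[1,-1,-1]; q=q@K.T; return q[...,:2]/q[...,2:]
E
python3 - <<'E'
from h import *
c=dict(np.load("top0.npz"))
for n,u,z in [("carrier",(215,315),.01),("key",(330,316),.08),("roof TL",(445,228),.032),("TR",(510,237),.032),("BL",(434,284),.032),("tongue BL",(449,325),.006),("tongue BR",(490,333),.006),("lamp",(612,245),.3),("pot",(273,293),.04),("pad",(274,337),.008),("brown",(387,315),.01),("edge",(300,357),0)]:
    print(n,np.round(ray(c,np.array(u)/1.5,z),3))
E
```

```text
carrier [0.433 0.177 0.01 ]
key [ 0.418 -0.061  0.08 ]
roof TL [ 0.596 -0.292  0.032]
TR [ 0.574 -0.422  0.032]
BL [ 0.482 -0.266  0.032]
tongue BL [ 0.402 -0.295  0.006]
tongue BR [ 0.384 -0.377  0.006]
lamp [ 0.502 -0.543  0.3  ]
pot [0.471 0.055 0.04 ]
pad [0.386 0.058 0.008]
brown [ 0.425 -0.17   0.01 ]
edge [0.345 0.007 0.   ]
```

```bash
cat >> h.py <<'E'
def go(xyz,yaw,s=None):
    s=s or sensors.get_state(); Rt=R.from_euler('xyz',s["eef_rot"],degrees=True).as_matrix()
    d=Rt.T@(np.asarray(xyz)-s["tcp_pos"]); a=-(yaw-s["eef_rot"][2]+90)%180-90 if 0 else ((s["eef_rot"][2]-yaw+90)%180-90)
    print("shift",np.round(d,4),"spin",round(np.radians(a),4),"rows>=",int(np.ceil(max(np.linalg.norm(d)/.0625,abs(a)/10.7))))
def look(tag):
    s=sensors.get_state(); c=cams.capture("wrist"); np.savez(tag+".npz",**c,**{"s_"+k:v for k,v in s.items()})
    cv2.imwrite(f"pics/{tag}.png",cv2.resize(c["pixels"][...,::-1],(800,600),interpolation=cv2.INTER_CUBIC)); return c,s
def load(tag):
    d=dict(np.load(tag+".npz")); return {k:v for k,v in d.items() if k[:2]!="s_"},{k[2:]:v for k,v in d.items() if k[:2]=="s_"}
E
python3 - <<'E'
from h import *
t=dict(np.load("top0.npz"));sc=dict(np.load("scene0.npz"))
for zz in (0,.1,.2,.3,.4):
  print(zz,ray(t,(612/1.5,245/1.5),zz), ray(sc,(458/1.5,85/1.5),zz))
go((.43,-.31,.25),167)
E
```

```text
0 [ 0.55888066 -0.63645525  0.        ] [ 1.08414115 -2.099661    0.        ]
0.1 [ 0.53979891 -0.6052494   0.1       ] [ 0.9094317  -1.63983702  0.1       ]
0.2 [ 0.52071716 -0.57404355  0.2       ] [ 0.73472225 -1.18001305  0.2       ]
0.3 [ 0.50163541 -0.54283769  0.3       ] [ 0.56001281 -0.72018907  0.3       ]
0.4 [ 0.48255366 -0.51163184  0.4       ] [ 0.38530336 -0.2603651   0.4       ]
shift [-0.3408  0.2687 -0.0049] spin 0.4746 rows>= 7
```

Call:
drive_tool --rows '[{"x":-0.049,"y":0.038,"z":-0.02,"spin":0.07,"fingers":1},{"x":-0.097,"y":0.077,"z":-0.02,"spin":0.14},{"x":-0.146,"y":0.115,"z":-0.02,"spin":0.2},{"x":-0.195,"y":0.154,"z":-0.02,"spin":0.27},{"x":-0.244,"y":0.192,"z":-0.02,"spin":0.34},{"x":-0.292,"y":0.23,"z":-0.02,"spin":0.41},{"x":-0.341,"y":0.269,"z":-0.02,"spin":0.475},{"x":-0.341,"y":0.269,"z":-0.02,"spin":0.475},{"x":-0.341,"y":0.269,"z":-0.02,"spin":0.475}]'

```text
invalid input
```

```bash
python3 - <<'E'
from h import *
c,s=look("w1"); print(s["time_s"],s["tcp_pos"],s["eef_rot"],s["joints"])
sc=dict(np.load("scene0.npz")); print(ray(sc,(400/1.5,215/1.5),.02))
E
```

```text
0.15 [ 0.16543344 -0.65404668  0.24482036] [ 1.79924067e+02 -7.63539302e-03 -1.65809209e+02] [-5.92964531e+01  2.05834833e+01  6.45929072e-01 -1.51639550e-02
 -7.01374178e+01 -1.65075996e+01]
[ 0.61895028 -0.54573927  0.02      ]
```

View pics/w1.png

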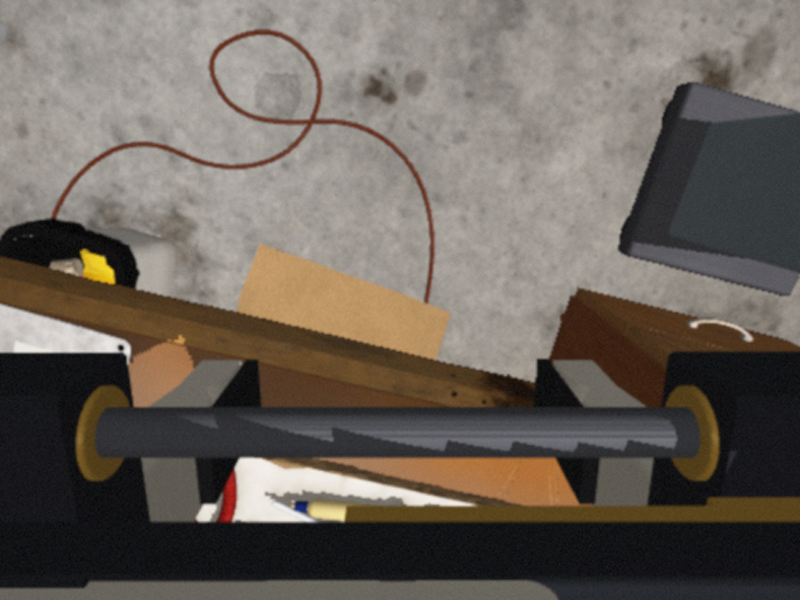

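```bash
python3 - <<'E'
from h import *
go((.51,-.335,.28),167)
E
```

```text
shift [-0.4122  0.2249 -0.0348] spin 0.4746 rows>= 8
```

Call:
drive_tool --rows '[{"x":0,"y":0,"z":-0.03,"spin":0,"fingers":1}]'

```text
time_s: 0.32
tcp_pos: [0.1651, -0.653, 0.2729]
eef_rot: [179.7, -0.0, -165.8]
contact_force: [0.7, -0.3, 0.4]
gripper_width: 0.0878
gripper_force: 0.0
```

Call:
drive_tool --rows '[{"x":-0.03,"y":0.05,"z":0,"spin":0.07,"fingers":1},{"x":-0.07,"y":0.1,"z":0,"spin":0.14,"fingers":1},{"x":-0.11,"y":0.145,"z":0,"spin":0.2,"fingers":1},{"x":-0.155,"y":0.19,"z":0,"spin":0.27,"fingers":1},{"x":-0.205,"y":0.22,"z":0,"spin":0.34,"fingers":1},{"x":-0.26,"y":0.23,"z":0,"spin":0.41,"fingers":1},{"x":-0.32,"y":0.23,"z":0,"spin":0.475,"fingers":1},{"x":-0.375,"y":0.225,"z":0,"spin":0.475,"fingers":1},{"x":-0.412,"y":0.225,"z":0,"spin":0.475,"fingers":1},{"x":-0.412,"y":0.225,"z":0,"spin":0.475,"fingers":1}]'

```text
time_s: 1.58
tcp_pos: [0.5118, -0.3342, 0.2742]
eef_rot: [180.0, -0.1, 167.1]
contact_force: [-0.4, 0.1, -0.4]
gripper_width: 0.0878
gripper_force: 0.0
```

```bash
python3 - <<'E'
from h import *
c,s=look("w2"); print(s["time_s"],s["tcp_pos"],s["eef_rot"],s["joints"])
E
```

```text
1.575 [ 0.51183914 -0.33419603  0.27422218] [ 1.79989124e+02 -9.49914037e-02  1.67104764e+02] [-1.48601372e+01  1.36899193e+01 -5.19084616e+00 -8.04115792e-03
 -7.12145432e+01 -8.80325125e+01]
```

View pics/w2.png

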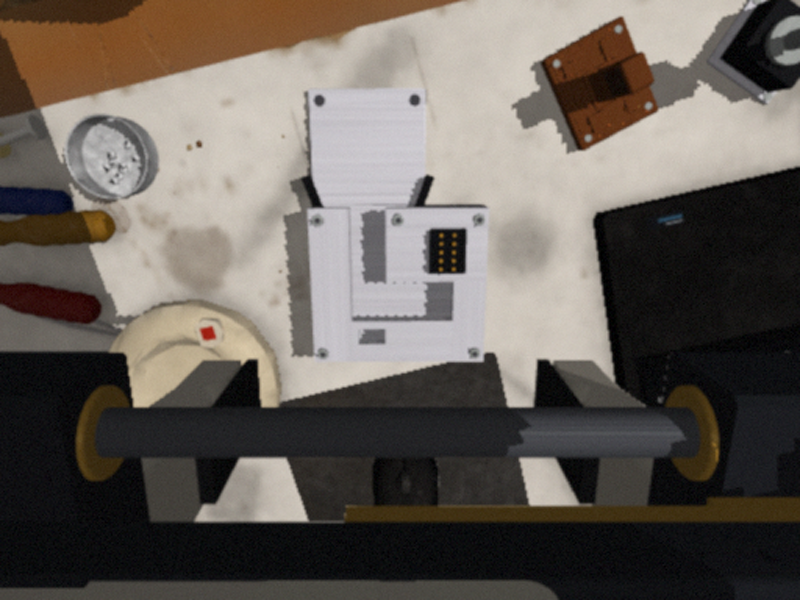

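Clear view of the dock (800×600 scale): roof corners at (308,208), (488,207), (485,360), (314,361), tongue corners at (308,90) and (426,88), key slot at (372,337), pin block right of the slot. The tin is at (112,157) and the lamp base at (205,345).

```bash
cat >> h.py <<'E'
def fit2(obj,w):  # rigid 2D fit -> yaw, t
    obj=np.asarray(obj,float);w=np.asarray(w,float)[:,:2]; a=obj-obj.mean(0);b=w-w.mean(0)
    th=np.arctan2((a[:,0]*b[:,1]-a[:,1]*b[:,0]).sum(),(a*b).sum()); M=np.array([[np.cos(th),-np.sin(th)],[np.sin(th),np.cos(th)]])
    t=w.mean(0)-M@obj.mean(0); return th,t,(obj@M.T+t-w)
E
python3 - <<'E'
from h import *
c,s=load("w2"); k=512/800
pts=[((308,208),(-68,-42),32),((488,207),(-68,86),32),((485,360),(47,86),32),((314,361),(47,-42),32),((308,90),(-150,-42),6),((426,88),(-150,42),6),((372,337),(27,2),32)]
obj=[np.array(p[1])/1e3 for p in pts]; w=[ray(c,np.array(p[0])*k,p[2]/1e3,s) for p in pts]
th,t,res=fit2(obj,w); print(np.degrees(th),t); print(np.round(res*1e3,1))
for u in [(598,85),(785,40)]: print(ray(c,np.array(u)*k,.03,s))
E
```

```text
-12.52265609646519 [ 0.53857506 -0.36073702]
[[ 0.4 -0.5]
 [ 0.5  0.8]
 [ 0.  -1.2]
 [ 0.6  0.8]
 [-0.9 -0.1]
 [-0.1 -0.2]
 [-0.5  0.5]]
[ 0.42768212 -0.1763102   0.03      ]
[ 0.42764448 -0.05329727  0.03      ]
```

```bash
python3 - <<'E'
from h import *
go((.47,.07,.29),180)
E
```

```text
shift [ 0.1301  0.3852 -0.0152] spin -0.2258 rows>= 7
```

Call:
drive_tool --rows '[{"x":0.018,"y":0.055,"z":-0.01,"spin":-0.03,"fingers":1},{"x":0.037,"y":0.11,"z":-0.01,"spin":-0.06,"fingers":1},{"x":0.055,"y":0.165,"z":-0.015,"spin":-0.1,"fingers":1},{"x":0.074,"y":0.22,"z":-0.015,"spin":-0.13,"fingers":1},{"x":0.093,"y":0.275,"z":-0.015,"spin":-0.16,"fingers":1},{"x":0.111,"y":0.33,"z":-0.015,"spin":-0.19,"fingers":1},{"x":0.13,"y":0.385,"z":-0.015,"spin":-0.225,"fingers":1},{"x":0.13,"y":0.385,"z":-0.015,"spin":-0.225,"fingers":1}]'

```text
time_s: 2.62
tcp_pos: [0.4689, 0.0716, 0.2909]
eef_rot: [180.0, 0.0, -179.9]
contact_force: [0.3, -0.0, -0.8]
gripper_width: 0.0878
gripper_force: 0.0
```

```bash
python3 - <<'E'
from h import *
c,s=look("w3"); print(s["time_s"],s["tcp_pos"],s["eef_rot"],s["joints"])
E
```

```text
2.625 [0.46892118 0.07163994 0.29092208] [ 1.79950840e+02  4.77675842e-02 -1.79855687e+02] [ 3.25223760e+01 -4.79683129e-01 -1.94051065e+01 -1.68546876e-02
 -7.10079109e+01 -1.22372566e+02]
```

View pics/w3.png

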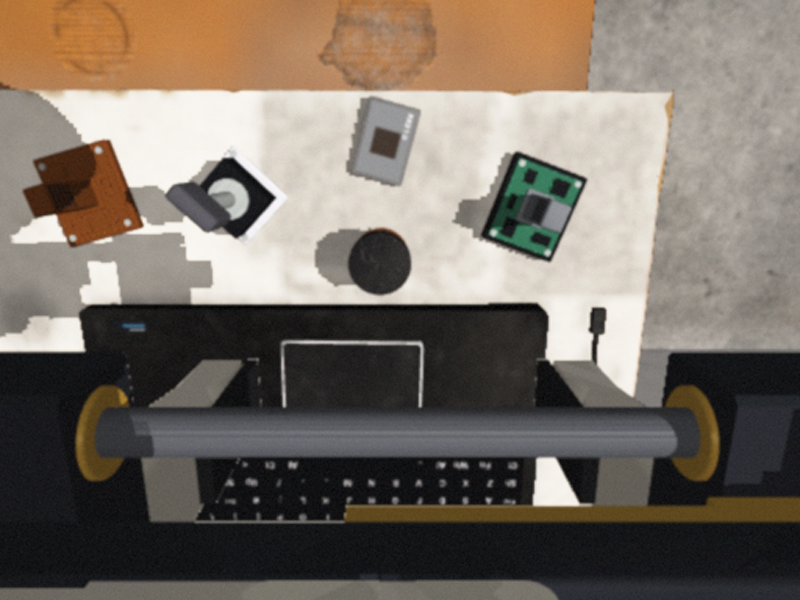

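The carrier's green plate has corners near (516,152), (586,182), (548,261), (483,237), with its post at about (550,210). The key stands in its rest: collar (228,198), grip leaning outward at (200,205) from perspective. The pot is at (380,262) and the pad box at (385,140).

```bash
python3 - <<'E'
from h import *
c,s=load("w3"); k=512/800
pts=[((516,152),(-35,-30),10),((586,182),(-35,30),10),((548,261),(35,30),10),((483,237),(35,-30),10)]
w=[ray(c,np.array(p[0])*k,.01,s) for p in pts]
th,t,res=fit2([np.array(p[1])/1e3 for p in pts],w); y=np.degrees(th); print(y,t,np.round(res*1e3,1))
# minAreaRect of dark/green non-white blob
p=c["pixels"].astype(int); m=((p[...,1]-p[...,0]>15)).astype(np.uint8); m=cv2.morphologyEx(m,3,np.ones((5,5)))
cs=max(cv2.findContours(m,0,2)[0],key=cv2.contourArea); print(cv2.minAreaRect(cs)); b=cv2.minAreaRect(cs)
print("centre",ray(c,b[0],.0116,s))
print("keycollar",ray(c,(228*k,198*k),.033,s),"grip top",ray(c,(205*k,205*k),.1,s))
for ya in (y,y+180): go((t[0],t[1],.12),ya)
E
```

```text
-20.519671714850702 [0.43751376 0.17816732] [[-0.8  0.1]
 [-1.8  1.2]
 [ 2.3  1.1]
 [ 0.3 -2.4]]
((342.22412109375, 132.68966674804688), (44.00979232788086, 54.59442901611328), 21.801406860351562)
centre [0.43615106 0.1789174  0.0116    ]
keycollar [ 0.42791827 -0.05084251  0.033     ] grip top [ 0.42708487 -0.04456525  0.1       ]
shift [0.0315 0.108  0.1709] spin 0.359 rows>= 4
shift [0.0315 0.108  0.1709] spin 0.359 rows>= 4
```

Call:
drive_tool --rows '[{"x":0.012,"y":0.04,"z":0.02,"spin":0.1,"fingers":1},{"x":0.024,"y":0.08,"z":0.05,"spin":0.2,"fingers":1},{"x":0.0315,"y":0.108,"z":0.09,"spin":0.3,"fingers":1},{"x":0.0315,"y":0.108,"z":0.13,"spin":0.37,"fingers":1},{"x":0.0315,"y":0.108,"z":0.17,"spin":0.37,"fingers":1},{"x":0.0315,"y":0.108,"z":0.21,"spin":0.37,"fingers":1},{"x":0.0315,"y":0.108,"z":0.235,"spin":0.37,"fingers":1},{"x":0.0315,"y":0.108,"z":0.235,"spin":0.37,"fingers":1}]'

```text
time_s: 3.68
tcp_pos: [0.4378, 0.1748, 0.0542]
eef_rot: [-179.8, -0.1, 158.5]
contact_force: [-0.1, -0.9, 0.3]
gripper_width: 0.0875
gripper_force: 0.0
```

Call:
drive_tool --newtons 30 --rows '[{"x":0,"y":0,"z":0,"spin":0,"fingers":-1},{"x":0,"y":0,"z":0,"spin":0,"fingers":-1},{"x":0,"y":0,"z":0,"spin":0,"fingers":-1},{"x":0,"y":0,"z":0,"spin":0,"fingers":-1},{"x":0,"y":0,"z":0,"spin":0,"fingers":-1},{"x":0,"y":0,"z":0,"spin":0,"fingers":-1},{"x":0,"y":0,"z":0,"spin":0,"fingers":-1},{"x":0,"y":0,"z":0,"spin":0,"fingers":-1}]'

```text
time_s: 4.68
tcp_pos: [0.4385, 0.1773, 0.0555]
eef_rot: [-180.0, -0.0, 158.7]
contact_force: [-0.1, 0.6, -0.5]
gripper_width: 0.0159
gripper_force: 29.9
```

```bash
cat >> h.py <<'E'
DY=-12.5; D0=np.array([.5386,-.3607])
def dock(x,y):
    a=np.radians(DY); return D0+np.array([[np.cos(a),-np.sin(a)],[np.sin(a),np.cos(a)]])@[x,y]
E
python3 - <<'E'
from h import *
for p in [(-.112,0),(-.108,0),(0,0),(0,.044),(.027,.002)]: print(p,dock(*p))
s=sensors.get_state(); go((*dock(-.112,0),.2),180+DY,s)
E
```

```text
(-0.112, 0) [ 0.42925485 -0.33645876]
(-0.108, 0) [ 0.43316003 -0.33732452]
(0, 0) [ 0.5386 -0.3607]
(0, 0.044) [ 0.54812334 -0.31774298]
(0.027, 0.002) [ 0.56539287 -0.36459128]
shift [-0.1782 -0.482  -0.1445] spin -0.154 rows>= 9
```

Call:
drive_tool --rows '[{"x":0,"y":0,"z":-0.05,"spin":0,"fingers":-1},{"x":0,"y":0,"z":-0.1,"spin":0,"fingers":-1},{"x":0,"y":0,"z":-0.145,"spin":0,"fingers":-1},{"x":0,"y":0,"z":-0.145,"spin":0,"fingers":-1}]'

```text
time_s: 5.18
tcp_pos: [0.44, 0.1785, 0.204]
eef_rot: [179.7, 0.2, 158.7]
contact_force: [0.4, -0.1, -1.8]
gripper_width: 0.0155
gripper_force: 29.9
```

Call:
drive_tool --rows '[{"x":-0.018,"y":-0.048,"z":0,"spin":-0.015,"fingers":-1},{"x":-0.036,"y":-0.096,"z":0,"spin":-0.03,"fingers":-1},{"x":-0.053,"y":-0.145,"z":0,"spin":-0.045,"fingers":-1},{"x":-0.071,"y":-0.193,"z":0,"spin":-0.06,"fingers":-1},{"x":-0.089,"y":-0.241,"z":0,"spin":-0.077,"fingers":-1},{"x":-0.107,"y":-0.289,"z":0,"spin":-0.092,"fingers":-1},{"x":-0.125,"y":-0.337,"z":0,"spin":-0.108,"fingers":-1},{"x":-0.142,"y":-0.386,"z":0,"spin":-0.123,"fingers":-1},{"x":-0.16,"y":-0.434,"z":0,"spin":-0.139,"fingers":-1},{"x":-0.178,"y":-0.482,"z":0,"spin":-0.154,"fingers":-1}]'

```text
time_s: 6.42
tcp_pos: [0.4282, -0.3378, 0.1991]
eef_rot: [180.0, -0.1, 167.5]
contact_force: [1.7, -0.2, -0.9]
gripper_width: 0.0157
gripper_force: 29.9
```

Call:
drive_tool --rows '[{"x":0,"y":0,"z":0,"spin":0,"fingers":-1},{"x":0,"y":0,"z":0,"spin":0,"fingers":-1},{"x":0,"y":0,"z":0,"spin":0,"fingers":-1}]'

```text
time_s: 6.8
tcp_pos: [0.429, -0.3355, 0.2001]
eef_rot: [180.0, -0.0, 167.6]
contact_force: [-0.4, 0.6, -2.2]
gripper_width: 0.0158
gripper_force: 29.9
```

```bash
python3 - <<'E'
from h import *
s=sensors.get_state(); go((*dock(-.112,0),.065),180+DY,s)
E
```

```text
shift [-0.0006 -0.0009  0.1351] spin 0.0009 rows>= 3
```

Call:
drive_tool --rows '[{"x":-0.0005,"y":-0.001,"z":0.04,"spin":0,"fingers":-1},{"x":-0.0005,"y":-0.001,"z":0.08,"spin":0,"fingers":-1},{"x":-0.0005,"y":-0.001,"z":0.115,"spin":0,"fingers":-1},{"x":-0.0005,"y":-0.001,"z":0.135,"spin":0,"fingers":-1},{"x":-0.0005,"y":-0.001,"z":0.138,"spin":0,"fingers":-1},{"x":-0.0005,"y":-0.001,"z":0.138,"spin":0,"fingers":-1}]'

```text
time_s: 7.55
tcp_pos: [0.43, -0.3371, 0.0632]
eef_rot: [-180.0, 0.0, 167.6]
contact_force: [-0.4, 0.5, -0.7]
gripper_width: 0.0159
gripper_force: 29.9
```

```bash
python3 - <<'E'
from h import *
c,s=look("w4"); print(s["tcp_pos"],s["eef_rot"],s["contact_force"])
go((*dock(-.0,0),.0625),180+DY,s)
E
```

```text
[ 0.42997971 -0.3371473   0.06323429] [-1.79988176e+02  4.15728537e-02  1.67565724e+02] [-0.42293195  0.4733195  -0.74608836]
shift [-0.1111  0.0004  0.0008] spin 0.0011 rows>= 2
```

View pics/w4.png

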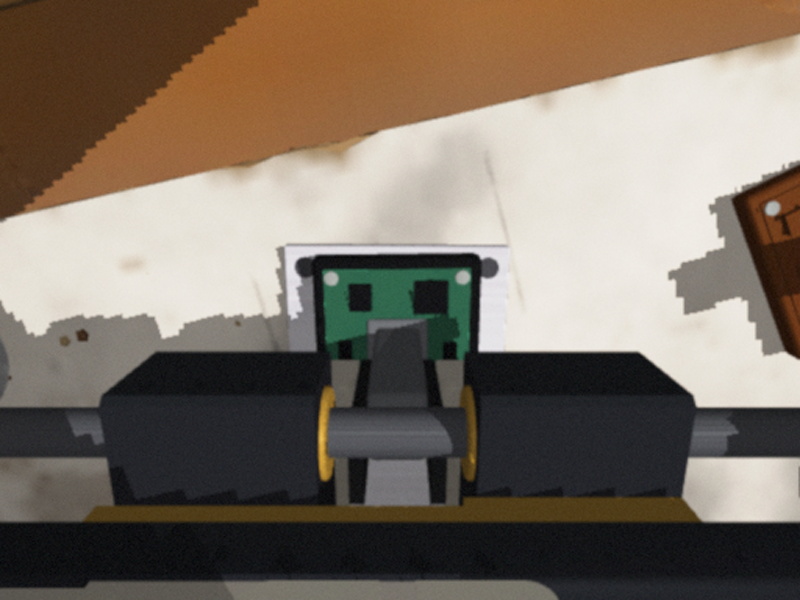

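The plate is centred on the tongue: plate columns 316–480 against tongue columns 286–510, both centred on 398, and level. Next I'll check the rear edge (row 256) for any offset along x.

```bash
python3 - <<'E'
from h import *
c,s=load("w4");k=.64
a=np.radians(DY);M=np.array([[np.cos(a),-np.sin(a)],[np.sin(a),np.cos(a)]])
for u,z in [((398,256),.018),((316,262),.018),((480,262),.018),((286,244),.006),((510,245),.006)]:
    print(u,M.T@(ray(c,np.array(u)*k,z,s)[:2]-D0))
print("tcp",M.T@(s["tcp_pos"][:2]-D0))
E
```

```text
(398, 256) [-0.14844122  0.00019471]
(316, 262) [-0.14629345 -0.0285359 ]
(480, 262) [-0.14633085  0.02893663]
(286, 244) [-0.15072007 -0.04118986]
(510, 245) [-0.15040327  0.04167213]
tcp [-0.11114329 -0.00051532]
```

Call:
drive_tool --rows '[{"x":-0.02,"y":0.0003,"z":0.001,"spin":0,"fingers":-1},{"x":-0.04,"y":0.0003,"z":0.001,"spin":0,"fingers":-1},{"x":-0.06,"y":0.0003,"z":0.001,"spin":0,"fingers":-1},{"x":-0.08,"y":0.0003,"z":0.001,"spin":0,"fingers":-1},{"x":-0.1,"y":0.0003,"z":0.001,"spin":0,"fingers":-1},{"x":-0.113,"y":0.0003,"z":0.001,"spin":0,"fingers":-1},{"x":-0.113,"y":0.0003,"z":0.001,"spin":0,"fingers":-1},{"x":-0.113,"y":0.0003,"z":0.001,"spin":0,"fingers":-1}]'

```text
time_s: 8.6
tcp_pos: [0.539, -0.3615, 0.0616]
eef_rot: [180.0, -0.0, 167.5]
contact_force: [-0.1, -0.7, -1.8]
gripper_width: 0.016
gripper_force: 29.9
```

```bash
python3 - <<'E'
from h import *
s=sensors.get_state(); a=np.radians(DY);M=np.array([[np.cos(a),-np.sin(a)],[np.sin(a),np.cos(a)]])
print("tcp",M.T@(s["tcp_pos"][:2]-D0),s["tcp_pos"][2],s["contact_force"],s["moment"])
E
```

```text
tcp [ 0.00056938 -0.00066149] 0.06162797014179726 [-0.13882691 -0.70059078 -1.79959514] [-0.0143607  -0.00560265 -0.00445001]
```

Call:
drive_tool --rows '[{"x":-0.001,"y":0.012,"z":0,"spin":0,"fingers":-1},{"x":-0.001,"y":0.024,"z":0,"spin":0,"fingers":-1},{"x":-0.001,"y":0.036,"z":0,"spin":0,"fingers":-1},{"x":-0.001,"y":0.0455,"z":0,"spin":0,"fingers":-1},{"x":-0.001,"y":0.0455,"z":0,"spin":0,"fingers":-1},{"x":-0.001,"y":0.0455,"z":0,"spin":0,"fingers":-1}]'

```text
time_s: 9.35
tcp_pos: [0.5507, -0.3174, 0.0616]
eef_rot: [180.0, 0.0, 167.5]
contact_force: [0.0, 0.5, -1.4]
gripper_width: 0.0155
gripper_force: 29.9
```

```bash
python3 - <<'E'
from h import *
s=sensors.get_state(); a=np.radians(DY);M=np.array([[np.cos(a),-np.sin(a)],[np.sin(a),np.cos(a)]])
print("tcp",M.T@(s["tcp_pos"][:2]-D0),s["tcp_pos"][2],s["contact_force"],s["moment"])
E
```

```text
tcp [0.00246794 0.04485451] 0.0615933425009615 [ 1.25925005e-03  5.21585540e-01 -1.35176698e+00] [ 0.22652834 -0.02297134 -0.02145239]
```

Call:
drive_tool --rows '[{"x":0,"y":0,"z":0,"spin":0,"fingers":0},{"x":0,"y":0,"z":0,"spin":0,"fingers":0},{"x":0,"y":0,"z":0,"spin":0,"fingers":0},{"x":0,"y":0,"z":0,"spin":0,"fingers":0},{"x":0,"y":0,"z":-0.03,"spin":0,"fingers":0},{"x":0,"y":0,"z":-0.08,"spin":0,"fingers":0},{"x":0,"y":0,"z":-0.14,"spin":0,"fingers":0.5},{"x":0,"y":0,"z":-0.19,"spin":0,"fingers":1},{"x":0,"y":0,"z":-0.21,"spin":0,"fingers":1},{"x":0,"y":0,"z":-0.21,"spin":0,"fingers":1}]'

```text
time_s: 10.6
tcp_pos: [0.5512, -0.3178, 0.2738]
eef_rot: [-180.0, 0.2, 167.5]
contact_force: [-0.0, -0.4, -0.5]
gripper_width: 0.0783
gripper_force: 0.0
```

```bash
python3 - <<'E'
from h import *
c,s=look("w5"); print(s["tcp_pos"],s["eef_rot"],s["time_s"])
go((.452,-.052,.27),180,s)
E
```

```text
[ 0.55122198 -0.31778882  0.27375791] [-179.98623156    0.22693653  167.49984439] 10.6
shift [0.1544 0.238  0.0031] spin -0.2182 rows>= 5
```

View pics/w5.png

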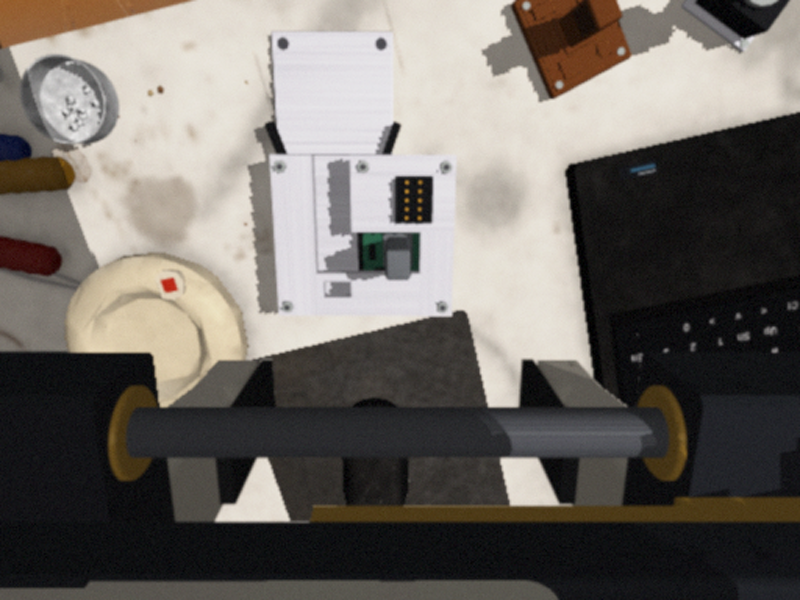

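The carrier sits in the pocket, with the post at (398,255). The key slot at (338,288) is clear. Now to look at the key.

Call:
drive_tool --rows '[{"x":0.031,"y":0.048,"z":0,"spin":-0.05,"fingers":1},{"x":0.062,"y":0.095,"z":0,"spin":-0.1,"fingers":1},{"x":0.093,"y":0.143,"z":0,"spin":-0.14,"fingers":1},{"x":0.124,"y":0.19,"z":0,"spin":-0.18,"fingers":1},{"x":0.154,"y":0.238,"z":0,"spin":-0.218,"fingers":1},{"x":0.154,"y":0.238,"z":0,"spin":-0.218,"fingers":1},{"x":0.154,"y":0.238,"z":0,"spin":-0.218,"fingers":1}]'

```text
time_s: 11.52
tcp_pos: [0.4514, -0.0516, 0.2708]
eef_rot: [-180.0, -0.1, -179.9]
contact_force: [-0.8, -0.0, 0.4]
gripper_width: 0.0875
gripper_force: 0.0
```

```bash
python3 - <<'E'
from h import *
c,s=load("w5");print("slot",ray(c,(338*.64,288.5*.64),.032,s), dock(.027,.002))
c,s=look("w6"); print(s["tcp_pos"],s["eef_rot"],s["time_s"])
u=proj(c,[.428,-.05,.06],s).astype(int); print(u)
p=c["pixels"][max(0,u[1]-75):u[1]+75,u[0]-100:u[0]+100,::-1]; print(max(0,u[1]-75),u[0]-100)
cv2.imwrite("pics/w6c.png",cv2.resize(p,None,fx=4,fy=4,interpolation=cv2.INTER_CUBIC))
E
```

```text
slot [ 0.5648366  -0.36447355  0.032     ] [ 0.56539287 -0.36459128]
[ 0.45144869 -0.05161103  0.27080847] [-1.79979765e+02 -6.95540710e-02 -1.79946356e+02] 11.525
[255 148]
73 155
```

View pics/w6c.png

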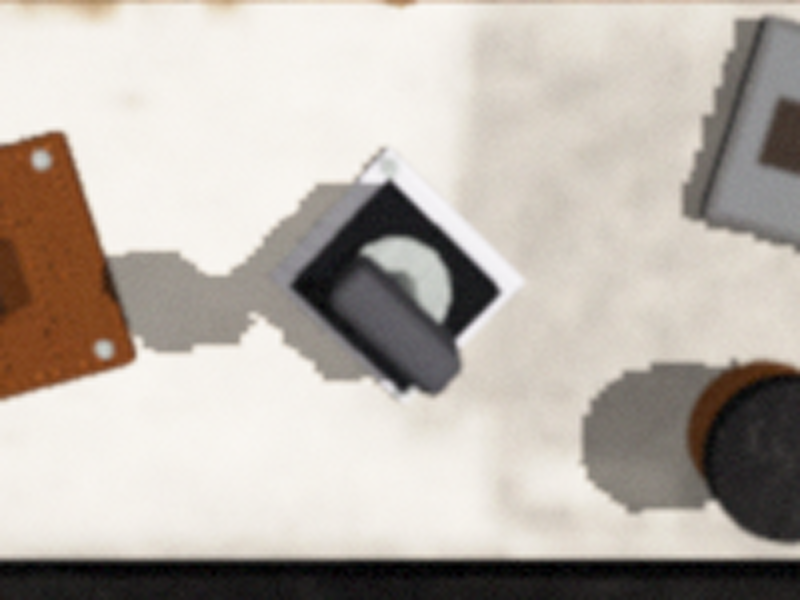

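The crop shows the key's grip, centre (398,328), running diagonally about 43–46° down-right. The collar is at (404,288), and the black rest's corners are (390,180), (500,290), (400,393), (292,280). So the key's yaw is about -45°.

```bash
python3 - <<'E'
from h import *
c,s=load("w6")
for n,u,z in [("collar",(404,288),.033),("grip",(398,328),.106),("rest",(395.5,285.75),.028)]: print(n,ray(c,(155+u[0]/4,73+u[1]/4),z,s))
go((.4285,-.052,.15),-135)
E
```

```text
collar [ 0.4279579  -0.04898374  0.033     ]
grip [ 0.42773748 -0.05078558  0.106     ]
rest [ 0.42796013 -0.05131501  0.028     ]
shift [0.023  0.0002 0.1208] spin -0.7858 rows>= 5
```

Call:
drive_tool --rows '[{"x":0.005,"y":0.0,"z":0.02,"spin":-0.17,"fingers":1},{"x":0.01,"y":0.001,"z":0.04,"spin":-0.34,"fingers":1},{"x":0.015,"y":0.001,"z":0.06,"spin":-0.51,"fingers":1},{"x":0.02,"y":0.001,"z":0.08,"spin":-0.67,"fingers":1},{"x":0.0235,"y":0.001,"z":0.1,"spin":-0.787,"fingers":1},{"x":0.0235,"y":0.001,"z":0.12,"spin":-0.787,"fingers":1},{"x":0.0235,"y":0.001,"z":0.15,"spin":-0.787,"fingers":1},{"x":0.0235,"y":0.001,"z":0.18,"spin":-0.787,"fingers":1},{"x":0.0235,"y":0.001,"z":0.18,"spin":-0.787,"fingers":1}]'

```text
time_s: 12.7
tcp_pos: [0.4266, -0.0525, 0.0895]
eef_rot: [179.8, -0.3, -135.1]
contact_force: [0.7, 0.8, 0.5]
gripper_width: 0.088
gripper_force: 0.0
```

Call:
drive_tool --newtons 35 --rows '[{"x":0,"y":0,"z":0,"spin":0,"fingers":-1},{"x":0,"y":0,"z":0,"spin":0,"fingers":-1},{"x":0,"y":0,"z":0,"spin":0,"fingers":-1},{"x":0,"y":0,"z":0,"spin":0,"fingers":-1},{"x":0,"y":0,"z":0,"spin":0,"fingers":-1},{"x":0,"y":0,"z":0,"spin":0,"fingers":-1},{"x":0,"y":0,"z":0,"spin":0,"fingers":-1},{"x":0,"y":0,"z":0,"spin":0,"fingers":-1}]'

```text
time_s: 13.7
tcp_pos: [0.4282, -0.0508, 0.0915]
eef_rot: [180.0, -0.0, -134.9]
contact_force: [-0.0, -0.2, -0.7]
gripper_width: 0.0133
gripper_force: 0.2
```

```bash
python3 - <<'E'
from h import *
s=sensors.get_state(); print(s["tcp_pos"],s["eef_rot"],s["joints"],s["contact_force"],s["moment"])
E
```

```text
[ 0.42823125 -0.05081695  0.09153392] [ 1.79997685e+02 -5.92692447e-03 -1.34920017e+02] [ 1.96414582e+01  7.30811659e+00 -4.07690585e+01  6.80893769e-04
 -4.19291717e+01 -6.45619816e+01] [-0.03559603 -0.24582838 -0.69472514] [-0.11898288 -0.05517671  0.01671124]
```

Call:
drive_tool --rows '[{"x":0,"y":0,"z":0,"spin":0,"fingers":-1},{"x":0,"y":0,"z":0,"spin":0,"fingers":-1},{"x":0,"y":0,"z":0,"spin":0,"fingers":-1}]'

```text
time_s: 14.08
tcp_pos: [0.4282, -0.0508, 0.0915]
eef_rot: [180.0, -0.0, -134.9]
contact_force: [-0.0, -0.6, -2.0]
gripper_width: 0.0116
gripper_force: 35.0
```

Call:
drive_tool --rows '[{"x":0,"y":0,"z":-0.015,"spin":0,"fingers":-1},{"x":0,"y":0,"z":-0.03,"spin":0,"fingers":-1},{"x":0,"y":0,"z":-0.06,"spin":0,"fingers":-1},{"x":0,"y":0,"z":-0.1,"spin":0,"fingers":-1},{"x":0,"y":0,"z":-0.1,"spin":0,"fingers":-1},{"x":0,"y":0,"z":-0.1,"spin":0,"fingers":-1}]'

```text
time_s: 14.82
tcp_pos: [0.4279, -0.0508, 0.1912]
eef_rot: [180.0, 0.0, -134.9]
contact_force: [-0.0, -0.6, -1.8]
gripper_width: 0.0118
gripper_force: 35.0
```

```bash
python3 - <<'E'
from h import *
s=sensors.get_state(); print(s["tcp_pos"],s["gripper_width"],s["contact_force"])
go((*dock(.027,.002),.19),90+DY,s)
E
```

```text
[ 0.42787201 -0.05079772  0.19121793] 0.011817541910843256 [-0.03112618 -0.62664303 -1.82557311]
shift [ 0.125  -0.319   0.0011] spin -0.5661 rows>= 6
```

Call:
drive_tool --rows '[{"x":0.018,"y":-0.046,"z":0,"spin":-0.08,"fingers":-1},{"x":0.036,"y":-0.091,"z":0,"spin":-0.16,"fingers":-1},{"x":0.054,"y":-0.137,"z":0,"spin":-0.24,"fingers":-1},{"x":0.071,"y":-0.182,"z":0,"spin":-0.32,"fingers":-1},{"x":0.089,"y":-0.228,"z":0,"spin":-0.4,"fingers":-1},{"x":0.107,"y":-0.273,"z":0,"spin":-0.48,"fingers":-1},{"x":0.125,"y":-0.319,"z":0,"spin":-0.566,"fingers":-1},{"x":0.125,"y":-0.319,"z":0,"spin":-0.566,"fingers":-1},{"x":0.125,"y":-0.319,"z":0,"spin":-0.566,"fingers":-1},{"x":0.125,"y":-0.319,"z":0,"spin":-0.566,"fingers":-1}]'

```text
time_s: 16.08
tcp_pos: [0.5655, -0.3637, 0.1911]
eef_rot: [179.9, 0.0, -102.5]
contact_force: [-0.2, 1.1, -0.2]
gripper_width: 0.0115
gripper_force: 35.0
```

```bash
python3 - <<'E'
from h import *
c,s=look("w7"); print(s["tcp_pos"],s["eef_rot"],s["time_s"],s["joints"],s["gripper_width"])
go((*dock(.027,.002),.11),90+DY,s)
print(proj(c,[*dock(.027,.002),.032],s)/.64)
E
```

```text
[ 0.56545518 -0.3636602   0.19112057] [ 1.79947058e+02  1.46948262e-02 -1.02467059e+02] 16.075 [-1.61763555e+01  2.23639066e+01 -3.87330009e+00 -1.25241616e-02
 -6.38165754e+01  3.71483509e+00] 0.011495665833846314
shift [ 0.0009 -0.0002  0.0811] spin 0.0006 rows>= 2
[396.43311432 282.41248737]
```

View pics/w7.png

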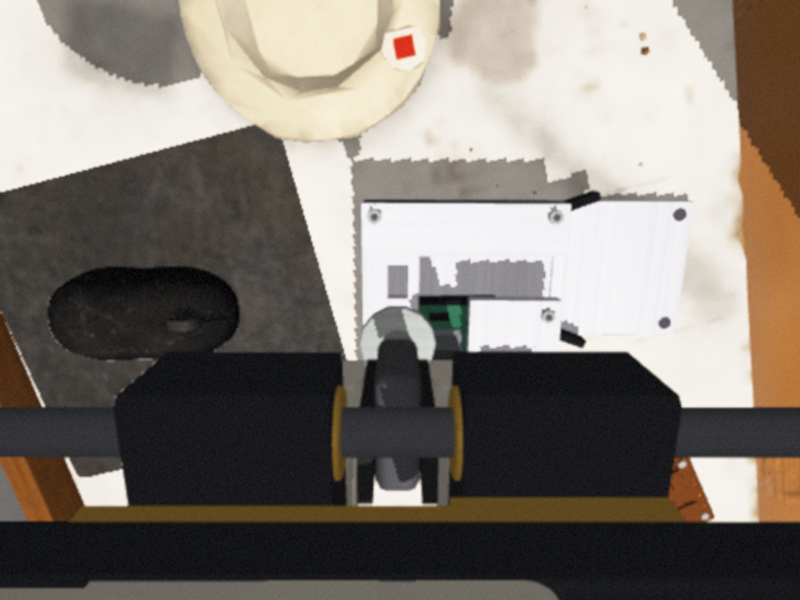

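```bash
python3 - <<'E'
from h import *
c,s=load("w7")
T=np.linalg.inv(c["T_tool_cam"]); K=c["intrinsics"]
for P in [(0,0,.0585),(.015,0,.0585),(0,-.015,.0585),(0,.015,.0585)]:
    q=(T@[*P,1])[:3]*[1,-1,-1]; q=K@q; print(P,q[:2]/q[2]/.64)
E
```

```text
(0, 0, 0.0585) [397.12025727 343.37350064]
(0.015, 0, 0.0585) [397.1121568  306.51495289]
(0, -0.015, 0.0585) [358.82528391 343.3927585 ]
(0, 0.015, 0.0585) [435.41347468 343.35424367]
```

The collar matches the prediction exactly, so the key is centred in the grip. The slot at (398,281) is within about 1 mm of the expected place, so I'll descend.

Call:
drive_tool --rows '[{"x":0.0013,"y":0.0005,"z":0.04,"spin":0,"fingers":-1},{"x":0.0013,"y":0.0005,"z":0.065,"spin":0,"fingers":-1},{"x":0.0013,"y":0.0005,"z":0.069,"spin":0,"fingers":-1},{"x":0.0013,"y":0.0005,"z":0.073,"spin":0,"fingers":-1},{"x":0.0013,"y":0.0005,"z":0.077,"spin":0,"fingers":-1},{"x":0.0013,"y":0.0005,"z":0.08,"spin":0,"fingers":-1}]'

```text
time_s: 16.88
tcp_pos: [0.5655, -0.3658, 0.1122]
eef_rot: [-179.9, -0.0, -102.5]
contact_force: [0.5, 0.6, -1.7]
gripper_width: 0.0121
gripper_force: 35.0
```

No contact with 7 mm inserted. Going down the rest of the way.

Call:
drive_tool --rows '[{"x":0,"y":0,"z":0.004,"spin":0,"fingers":-1},{"x":0,"y":0,"z":0.008,"spin":0,"fingers":-1},{"x":0,"y":0,"z":0.012,"spin":0,"fingers":-1},{"x":0,"y":0,"z":0.0145,"spin":0,"fingers":-1},{"x":0,"y":0,"z":0.015,"spin":0,"fingers":-1},{"x":0,"y":0,"z":0.015,"spin":0,"fingers":-1},{"x":0,"y":0,"z":0.015,"spin":0,"fingers":-1}]'

```text
time_s: 17.75
tcp_pos: [0.5652, -0.3658, 0.0967]
eef_rot: [-180.0, -0.0, -102.5]
contact_force: [0.7, -0.6, -0.7]
gripper_width: 0.0116
gripper_force: 35.0
```

Call:
drive_tool --rows '[{"x":0,"y":0,"z":0.001,"spin":0,"fingers":-1},{"x":0,"y":0,"z":0.001,"spin":0,"fingers":-0.5},{"x":0,"y":0,"z":0.001,"spin":0,"fingers":-0.2},{"x":0,"y":0,"z":0.001,"spin":0,"fingers":0},{"x":0,"y":0,"z":0.001,"spin":0,"fingers":0.2},{"x":0,"y":0,"z":0.001,"spin":0,"fingers":0.2},{"x":0,"y":0,"z":-0.03,"spin":0,"fingers":0.2},{"x":0,"y":0,"z":-0.08,"spin":0,"fingers":0.2},{"x":0,"y":0,"z":-0.12,"spin":0,"fingers":0.2},{"x":0,"y":0,"z":-0.12,"spin":0,"fingers":0.2}]'

```text
time_s: 19.0
tcp_pos: [0.5668, -0.3666, 0.2211]
eef_rot: [-179.6, -0.1, -102.5]
contact_force: [0.7, -0.1, 0.1]
gripper_width: 0.0524
gripper_force: 0.0
```

```bash
python3 - <<'E'
from h import *
c,s=look("w8"); print(s["tcp_pos"],s["eef_rot"],s["time_s"],s["gripper_width"])
print([ (P, proj(c,[*dock(*P[:2]),P[2]],s)/.64) for P in [(.027,.002,.037),(.027,.002,.11),(0,.044,.074)]])
E
```

```text
[ 0.5668464  -0.36661137  0.22106394] [-1.79588857e+02 -8.38040992e-02 -1.02467297e+02] 19.0 0.052445269815707046
[((0.027, 0.002, 0.037), array([402.05457934, 277.78074512])), ((0.027, 0.002, 0.11), array([402.46641624, 310.4890173 ])), ((0, 0.044, 0.074), array([449.22198973, 363.6982526 ]))]
```

View pics/w8.png

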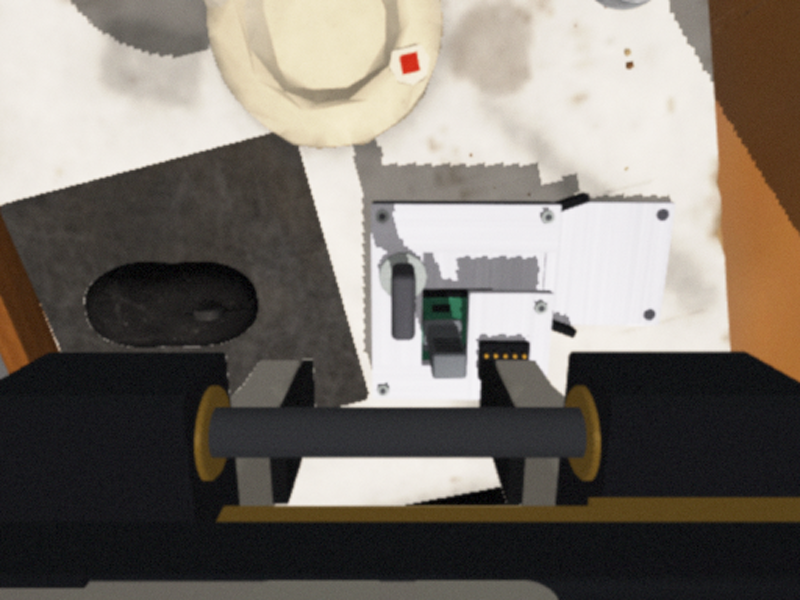

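The key's collar is at (402,275), where the slot is expected, and its grip runs along the slot. The carrier's post is at about (449,360), matching the home point, and the gripper is clear.

```bash
python3 -c "
from plant import r
print(r.close_job())"
```

```text
the job is handed in; nothing more can be done
None
```

The carrier is in the side pocket with the key dropped into its slot, collar on the roof. The gripper is clear and the job was handed in at about 19 s. The hand-in returned no verdict, so the result rests on my last camera view; I didn't re-check the pot and pad box, but the arm made no contact near them.

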